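# Kit the tray for the turquoise radio

### The arm

A 6-joint arm with a two-finger parallel gripper is mounted at the origin on the work surface. World frame = base frame: x ahead of the robot, y to its left, z up, the work surface at z = 0. Lengths are in m, angles in rad, forces in N, time in s.
With the tool pointing down it reaches from about 0.425 to 0.95 m from the base axis. Payload 3.5 kg.
Tool frame: the origin (TCP) lies on the centre line of the jaws, within the pads' length; the fingertips stand 14 mm ahead of it and the grasp point (between the pads) lies 5 mm behind it (tips_ahead is the distance from the TCP to the fingertips, in m); y points along the fingers, z is the direction in which the jaws open and shut, and the axes are right-handed (so a half turn about y gives the same grasp; the last joint's range is limited). The gripper opens to 85 mm and grips with 20 to 120 N. Pads are 22 mm wide; open, the fingers measure 114 mm over their backs; the gripper's body (76 mm by 85 mm) begins 54 mm behind the grasp point. The pads swing forward as they close: fully open they stand 13 mm farther back than shut.
Start: joints at [-1.435, 0.286, 1.577, -0, 1.279, -0.15], TCP at [0.19, -0.648, 0.224] pointing down, gripper open.
Joint ranges: [-2.77, 2.77], [-0.9, 2.22], [0.21, 2.48], [-1.53, 4.67], [0.24, 2.81], [-2.84, 2.84]. Speed limits (rad/s): [2.79, 2.79, 3.14, 3.14, 3.14, 3.14].

### API

Orientations are given as a unit quaternion [x, y, z, w].
In Python, from plant import get_state, read_camera, sign_off, tips_ahead gives the robot as it stands.
- The arm moves only by the tool send_rows, never from a script. Its argument "plan" is a list of rows, each a list of 2 entries, a list of its own where there are three numbers: the shift along the tool's x, y, z in units of 12 cm (1.0 is 12 cm), then the turn, a rotation vector about the tool's x, y, z in units of 360 degrees (1.0 is 360 degrees). In form: [[[tx, ty, tz], [rx, ry, rz]], ...]. A call has 1 to 12 rows; each row shifts and turns the commanded pose from where the row before left it, along the tool's axes as they then stand; what a row does not reach is not made up. A row lasts 1/10 s, in which the tool goes at most 50 mm and 8.59 degrees, less where a joint would pass 70% of its speed; a pose out of reach is approached as far as the arm can. A call with a number of a shift or a turn outside -1 to 1 is refused whole. A call with a gripper value outside its range is refused whole. "gripper" is the closure, from 0 (fully open) to 1 (shut), set as the call begins (left out, the last holds). The fingers move at their own pace and stop on an object; "grip_force" is the grip in N (left out, the last holds). Time passes only in rows, so rows that do not move let the fingers close. It gives the time, the measured TCP pose, the force and the opening at its end, in the units of the state.
- get_state(): the state, without advancing time (a new reading comes with each control period).
- read_camera(name): name is "scene" or "top"; returns a dict with "img" (384x512x3 uint8, blue, green, red), "fx", "fy", "cx", "cy" (pixels), "world_from_camera" (4x4, takes a point from camera to world coordinates). Camera axes: x right, y down, z forward; pixel columns grow to the right and rows downward; lengths in m; the calibration is good to about 2 mm. A picture is of the moment at which its call begins. There is no depth.
- sign_off(): hands the job in, once; it reports no verdict.
The state is a dict: "time": time; "qpos": joint angles; "dq": joint speeds; "joint_efforts": joint torques, N m; "eef_pos": TCP position; "tcp_rot": TCP orientation; "contact_force": force on the tool from outside, world axes, zero at the start; "wrist_torque": the same for the moment, N m; "opening": opening from 0.0 (shut) to 1.0 (fully open).
Only numpy, scipy, OpenCV 4.12 (cv2) and the standard library are available. Lean on these libraries where they do the work, as an engineer would, in place of code of your own. Each camera call takes 0.05 s, during which the arm holds its last target. There are 200 camera calls.

### The job

Make up the parts kit for the next turquoise radio in the grey tray: lay the black carry handle lengthwise in the yellow pan, the steel tuning capacitor shaft up in the blue pan, the white ceramic resistor holder in the green pan and the turquoise tuning knob upright in the red pan, each standing flat on the floor in the middle of its pan. Set the ceramic holder down, do not drop it. The brass capacitor and the brown resistor holder belong to another model: leave them where they are.

Things in the scene. Friction and masses are not known exactly. Their poses are not given: they have to be found in the camera images.
- handle_mid (a point): black rubber carry handle, a straight bar 90 mm long (its x axis), 20 mm wide (y) and 28 mm high, standing on two 10 mm high feet at its ends (the middle 50 mm of the bar is open below 8 mm); grip it across its width; loose on the bench; this point is its centre, half-way up (14 mm above its underside), z up
- steel_cap_mid (a point): silver-grey steel tuning capacitor, a block 32 x 32 mm and 26 mm high with a thin shaft (7 mm thick, 10 mm long) standing up from the middle of its top; loose on the bench; this point is its centre, half-way up (13 mm above its underside), z up
- white_holder_mid (a point): white ceramic resistor holder, a block 52 mm long (x), 22 mm wide (y), 24 mm high; fragile, not to be dropped; loose on the bench; this point is its centre, half-way up (12 mm above its underside), z up
- knob_mid (a point): turquoise round tuning knob with a white cap, 34 mm in diameter, 26 mm high, standing upright; loose on the bench; this point is its centre, half-way up (13 mm above its underside), z up
- brass_cap_mid (a point): look-alike to be left alone: yellow brass tuning capacitor, same shape and size as the steel one; this point is the centre of its block, 13 mm above its underside
- brown_holder_mid (a point): look-alike to be left alone: dark brown resistor holder, same shape and size as the white one; this point is its centre, 12 mm above its underside
- yellow_pan_in (a point): yellow pan, fixed: one of four equal open rectangular pans lying two by two in the grey kit tray, in any order; inside 78 mm (x) by 120 mm (y, its long axis), walls 3 mm thick that stand 5 mm above the inner floor; neighbouring pans are centred 90 mm apart along x and 132 mm along y, and the tray's rim stands 14 mm above the bench, 5 to 10 mm outside the pans; this point is the centre of the pan's inner floor (about 7 mm above the bench), z up
- blue_pan_in (a point): blue pan, fixed: one of four equal open rectangular pans lying two by two in the grey kit tray, in any order; inside 78 mm (x) by 120 mm (y, its long axis), walls 3 mm thick that stand 5 mm above the inner floor; neighbouring pans are centred 90 mm apart along x and 132 mm along y, and the tray's rim stands 14 mm above the bench, 5 to 10 mm outside the pans; this point is the centre of the pan's inner floor (about 7 mm above the bench), z up
- green_pan_in (a point): green pan, fixed: one of four equal open rectangular pans lying two by two in the grey kit tray, in any order; inside 78 mm (x) by 120 mm (y, its long axis), walls 3 mm thick that stand 5 mm above the inner floor; neighbouring pans are centred 90 mm apart along x and 132 mm along y, and the tray's rim stands 14 mm above the bench, 5 to 10 mm outside the pans; this point is the centre of the pan's inner floor (about 7 mm above the bench), z up
- red_pan_in (a point): red pan, fixed: one of four equal open rectangular pans lying two by two in the grey kit tray, in any order; inside 78 mm (x) by 120 mm (y, its long axis), walls 3 mm thick that stand 5 mm above the inner floor; neighbouring pans are centred 90 mm apart along x and 132 mm along y, and the tray's rim stands 14 mm above the bench, 5 to 10 mm outside the pans; this point is the centre of the pan's inner floor (about 7 mm above the bench), z up
There are look-alikes about, which are no part of the job. What is meant by the part that bears knob_mid is not orange, and is the larger of those in its own colour.

How it is judged:
At the end, for the whole second after the job is handed in: Handle in yellow, steel capacitor in blue, white holder in green, knob in red pan: released, at rest, upright (0.1 rad), underside on the pan floor (3 mm), centre within 15 mm of the pan's; handle within 0.3 rad of the pan's long axis; brass capacitor and brown holder moved under 20 mm (horizontal distance between handle_mid and yellow_pan_in below 0.015 m and z of handle_mid in the frame of yellow_pan_in below 0.017 m and angle between each of handle_mid, steel_cap_mid, white_holder_mid, knob_mid's own z axis and vertical below 0.1 rad and linear speed of each of handle, steel_cap, white_holder, knob below 0.02 m/s and angular speed of each of handle, steel_cap, white_holder, knob below 0.2 rad/s and horizontal distance between steel_cap_mid and blue_pan_in below 0.015 m and z of steel_cap_mid in the frame of blue_pan_in below 0.016 m and horizontal distance between white_holder_mid and green_pan_in below 0.015 m and z of white_holder_mid in the frame of green_pan_in below 0.015 m and horizontal distance between knob_mid and red_pan_in below 0.015 m and z of knob_mid in the frame of red_pan_in below 0.016 m and angle between the x axis of handle_mid and the y axis of yellow_pan_in, either way round below 0.3 rad and distance of each of brass_cap_mid, brown_holder_mid from where it was at the start of the episode below 0.02 m); the robot touches nothing.
It fails at once if the brass capacitor is moved more than 20 mm (distance of brass_cap_mid from where it was at the start of the episode above 0.02 m).
It fails at once if the brown holder is moved more than 20 mm (distance of brown_holder_mid from where it was at the start of the episode above 0.02 m).
It fails at once if the ceramic holder is dropped (falls free of the fingers faster than 0.7 m/s, about 25 mm) (linear speed of white_holder above 0.7 m/s and contact force between the fingers and white_holder below 0.05 N).
It also fails if it takes over 106 s, if anything falls off the work surface, if the arm or the gripper's body presses on something with over 40 N, if the wrist force passes 120 N, or if a joint passes its speed limit or range.

## Working session

There is one attempt and no reset: what is moved stays moved. The work goes in short steps, Python scripts to look and compute and a tool call to move; the robot and the scene stay as the last step left them, time stands still between calls to the robot, and variables do not carry over. Pictures are saved under pics/ and viewed, about 12 in all and at most 16, crops included, and the job is handed in when it is done.

Besides the shell and the picture viewer there is one more tool, called as a command line: name --argument value ..., lists and objects as JSON in quotes. send_rows: Moves the arm, as the interface text tells. Its arguments: {"type":"object","properties":{"plan":{"type":"array"},"gripper":{"type":"number"},"grip_force":{"type":"number"}},"required":["plan"]}

```bash
ls; mkdir -p pics; python3 - <<'E'
from plant import get_state, read_camera, tips_ahead
import cv2,numpy as np
print(get_state()); print(tips_ahead)
for n in("scene","top"):
    c=read_camera(n); cv2.imwrite(f"pics/{n}0.png",c["img"]); print(n,c["fx"],c["fy"],c["cx"],c["cy"]);print(np.round(c["world_from_camera"],4))
E
```

```text
pics
{'time': 0.0, 'qpos': array([-1.43497958e+00,  2.87194164e-01,  1.57816107e+00, -1.08358592e-06,
        1.27860491e+00, -1.50005952e-01]), 'dq': array([ 0.00157502, -0.00068454,  0.00076599,  0.00029879,  0.00022722,
       -0.00122965]), 'joint_efforts': array([ 2.15266400e-04, -4.05976760e+01, -2.92624140e+01, -1.31689303e-04,
        5.82674460e-03,  3.88209529e-06]), 'eef_pos': array([ 0.19024691, -0.64693854,  0.22283682]), 'tcp_rot': array([-0.10070442,  0.70073472, -0.69906069,  0.10071556]), 'contact_force': array([-0.43589731,  0.17865396,  0.0535114 ]), 'wrist_torque': array([ 0.00901301, -0.0250698 ,  0.02058529]), 'opening': 1.002906894616898}
0.014
scene 348.30756872477065 348.30756872477065 255.95354251670025 193.28802681485752
[[ 0.6451  0.4891 -0.5871  1.0107]
 [ 0.764  -0.3969  0.5087 -0.4444]
 [ 0.0158 -0.7767 -0.6297  0.518 ]
 [ 0.      0.      0.      1.    ]]
top 404.61817553804605 404.61817553804605 257.3524890736853 190.8766040198659
[[-0.0262 -0.9986  0.0452  0.494 ]
 [-0.9995  0.0255 -0.0167 -0.0364]
 [ 0.0155 -0.0456 -0.9988  1.1444]
 [ 0.      0.      0.      1.    ]]
```

View pics/scene0.png

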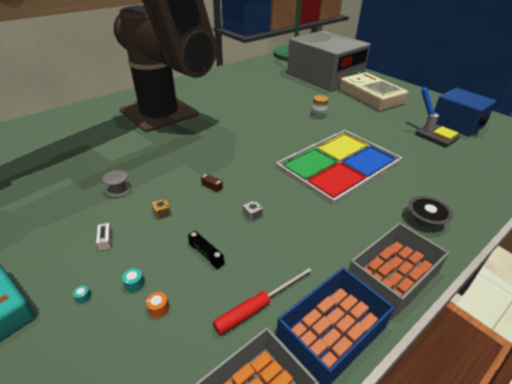

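View pics/top0.png

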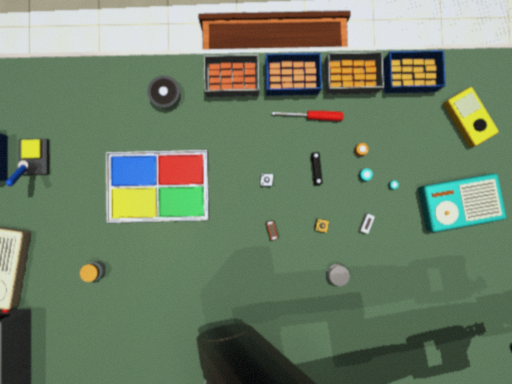

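The top view shows the parts:
- Steel capacitor (267,180) and brass capacitor (322,226).
- Handle (317,168).
- Brown holder (272,230) and white holder (368,224).
- Knob candidates: turquoise (366,174), smaller turquoise (394,185) and orange (362,149).
- Pans: blue (135,171), red (181,170), yellow (134,202), green (181,202).

The larger turquoise knob, at top (366,174) and scene (132,279), fits the description. I'll confirm that in a crop and measure it.

```bash
cat > h.py <<'E'
import cv2,numpy as np
from plant import read_camera
SEED={'handle':((317,168),(206,249)),'steel':((267,180),(253,210)),'white':((368,224),(104,236)),'knob':((366,174),(132,279)),
'smallknob':((394,185),(81,293)),'orange':((362,149),(157,303)),'brass':((322,226),(161,208)),'brown':((272,230),(211,183)),
'yellow':((134,202),(344,147)),'blue':((135,171),(371,161)),'green':((181,202),(310,164)),'red':((181,170),(337,180))}
def mask(img,name):
    h,s,v=[a.astype(int) for a in cv2.split(cv2.cvtColor(img,cv2.COLOR_BGR2HSV))]
    if name=='handle': m=(v<45)
    elif name=='steel': m=(s<50)&(v>70)
    elif name=='white': m=(s<50)&(v>70)
    elif name in('knob','smallknob'): m=((h>80)&(h<98)&(s>90)&(v>80))|((s<60)&(v>120))
    elif name in('orange','brass','brown'): m=((h<30)|(h>172))&(s>60)
    elif name=='yellow': m=(h>22)&(h<35)&(s>150)&(v>100)
    elif name=='blue': m=(h>100)&(h<125)&(s>150)
    elif name=='green': m=(h>50)&(h<75)&(s>150)&(v>90)
    elif name=='red': m=((h<8)|(h>172))&(s>150)
    return m.astype(np.uint8)*255
def blob(img,name,seed,r=None):
    r=r or (40 if name in('yellow','blue','green','red') else 24)
    m=mask(img,name); w=np.zeros_like(m); cv2.circle(w,seed,r,255,-1); m&=w
    n,l,st,c=cv2.connectedComponentsWithStats(m)
    best=max(range(1,n),key=lambda i:st[i,4]-20*np.hypot(*(c[i]-seed)) if st[i,4]>5 else -1e9)
    cs,_=cv2.findContours((l==best).astype(np.uint8),cv2.RETR_EXTERNAL,cv2.CHAIN_APPROX_NONE)
    return max(cs,key=cv2.contourArea)
def cent(c):
    m=cv2.moments(c); return np.array([m['m10'],m['m01']])/m['m00']
def ray(cam,p):
    T=cam['world_from_camera']; d=T[:3,:3]@[(p[0]-cam['cx'])/cam['fx'],(p[1]-cam['cy'])/cam['fy'],1]
    return T[:3,3],d/np.linalg.norm(d)
def plane(cam,p,z):
    o,d=ray(cam,p); return o+d*(z-o[2])/d[2]
def tri(ca,pa,cb,pb):
    (o,d),(q,e)=ray(ca,pa),ray(cb,pb)
    t=np.linalg.lstsq(np.stack([d,-e],1),q-o,rcond=None)[0]
    a,b=o+d*t[0],q+e*t[1]; return (a+b)/2,np.linalg.norm(a-b)
E
python3 - <<'E'
from h import *
from plant import *
T=read_camera('top');S=read_camera('scene')
vis=[cv2.resize(c['img'],None,fx=4,fy=4,interpolation=cv2.INTER_CUBIC) for c in(T,S)]
for n,(a,b) in SEED.items():
    ca,cb=blob(T['img'],n,a),blob(S['img'],n,b)
    pa,pb=cent(ca),cent(cb); P,e=tri(T,pa,S,pb)
    cz={'yellow':.007,'blue':.007,'green':.007,'red':.007}.get(n,.025)
    r=cv2.minAreaRect(np.array([plane(T,p[0],cz)[:2]*1000 for p in ca],np.float32))
    print(n,pa.round(1),pb.round(1),'tri',P.round(4),'gap',round(e,4),'rect',np.round(r[0],1),np.round(r[1],1),round(r[2],1))
    for v,c in zip(vis,(ca,cb)): cv2.drawContours(v,[c*4+2],-1,(255,0,255),1)
v=vis[0][120*4:260*4,250*4:440*4]; w=vis[1][160*4:325*4,60*4:290*4]
cv2.imwrite('pics/c1.png',v);cv2.imwrite('pics/c2.png',cv2.resize(w,(800,574)))
E
```

```text
handle [315.5 168.8] [205.9 250. ] tri [ 0.6046 -0.2202  0.0062] gap 0.0034 rect [ 601.7 -219.3] [84.9 21.3] 4.2
steel [266.3 179.4] [252.5 210.1] tri [ 0.5777 -0.08    0.0119] gap 0.003 rect [575.8 -80.4] [38.7 39. ] 82.9
white [366.9 223.2] [103.4 236.1] tri [ 0.4474 -0.3589  0.0096] gap 0.0035 rect [ 447.5 -355.7] [32.7 59.2] 67.8
knob [366. 175.] [131.5 278.6] tri [ 0.5828 -0.361   0.0129] gap 0.0032 rect [ 581.1 -359.8] [126.  133.5] 11.8
smallknob [393.6 185. ] [ 80.3 293.2] tri [ 0.5528 -0.4398  0.0085] gap 0.0024 rect [ 552.3 -434.3] [127.4 132.4] 76.8
orange [361.2 149.1] [157.  304.3] tri [ 0.6568 -0.3508  0.0115] gap 0.003 rect [ 653.7 -348.4] [37.5 40. ] 43.2
brass [321.4 225.3] [160.9 208. ] tri [ 0.4452 -0.2306  0.0112] gap 0.0038 rect [ 445.  -229.6] [35.9 34.7] 77.2
brown [274.5 229.6] [211.8 182.4] tri [ 0.4389 -0.096   0.0134] gap 0.0104 rect [436.3 -99.2] [48.   9.9] 14.4
yellow [133.4 202.6] [341.8 146.4] tri [0.5228 0.294  0.004 ] gap 0.0031 rect [521.  291.8] [119.9  78.3] 89.2
blue [133.4 170.4] [368.8 160.2] tri [0.6138 0.293  0.0048] gap 0.0046 rect [611.8 291.8] [ 79.3 123.8] 0.2
green [181.1 201. ] [309.5 163. ] tri [0.5236 0.1602 0.0048] gap 0.0026 rect [522.6 159.3] [117.9  72.9] 88.5
red [180.3 169.5] [336.2 178.6] tri [0.6127 0.1611 0.0047] gap 0.0031 rect [612.1 159. ] [120.7  79.2] 89.1
```

View pics/c1.png

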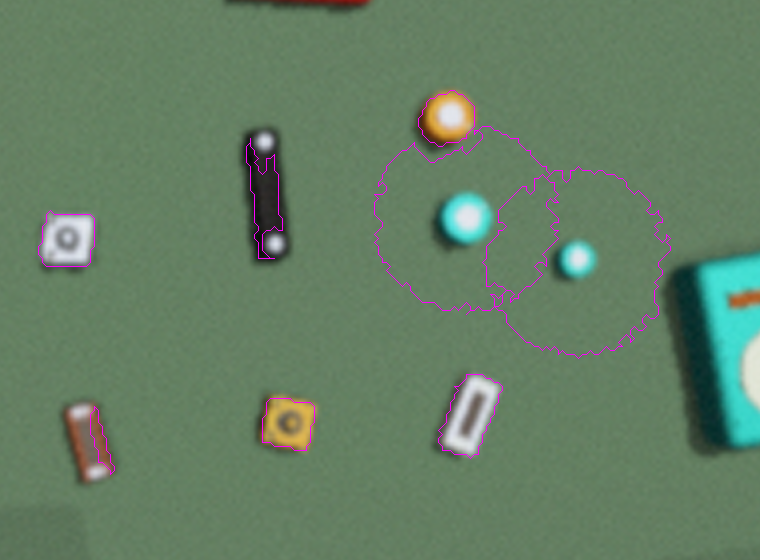

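View pics/c2.png

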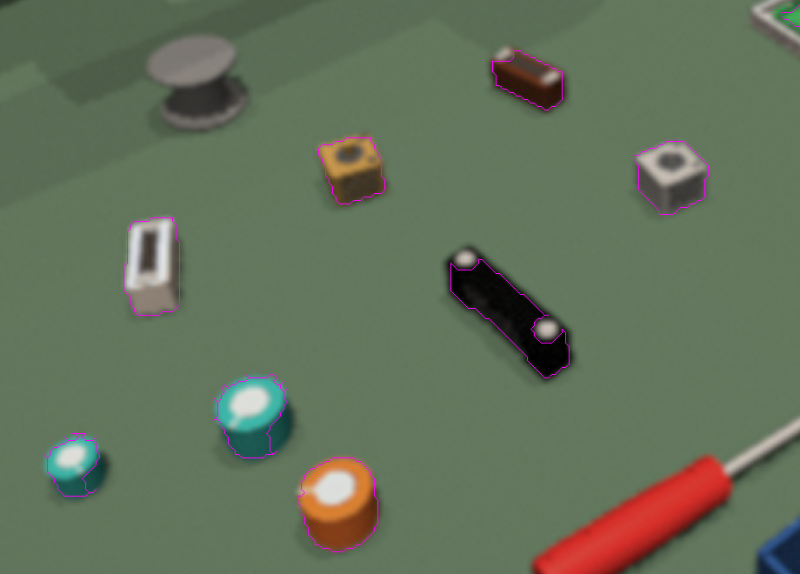

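The crop confirms the knob. The turquoise knob at top (366,174) is clearly larger than the turquoise one at (394,185), and (362,149) is orange and ruled out. The crude contours are poor on the knob and handle, so I'll triangulate their top-face marks instead: the white cap, handle dots, shaft and slot.

```bash
cat > m.py <<'E'
from h import *
T=read_camera('top');S=read_camera('scene')
gt,gs=[c['img'].astype(float) for c in(T,S)]
def wc(img,p,r,bright=True):
    g=img.min(2) if bright else -img.max(2)
    x,y=map(int,np.round(p)); w=g[y-r:y+r+1,x-r:x+r+1]
    w=np.clip(w-(np.percentile(w,60)+.45*(w.max()-np.percentile(w,60))),0,None)
    yy,xx=np.mgrid[y-r:y+r+1,x-r:x+r+1]; return np.array([(w*xx).sum(),(w*yy).sum()])/w.sum()
A=lambda x,y:(250+x/4-.4,120+y/4-.4); B=lambda x,y:(60+x*.2875-.4,160+y*.2875-.4)
F={'dot1':(A(263,141),B(465,258),3,1),'dot2':(A(275,244),B(546,328),3,1),'knobcap':(A(468,217),B(250,401),5,1),
'steelshaft':(A(67,239),B(671,160),4,0),'whiteslot':(A(469,413),B(150,254),4,0)}
E
python3 - <<'E'
from m import *
R={}
for n,(a,b,r,br) in F.items():
    pa,pb=wc(gt,a,r,br),wc(gs,b,r,br); P,e=tri(T,pa,S,pb); R[n]=P
    print(n,np.round(a,1),pa.round(1),np.round(b,1),pb.round(1),P.round(4),round(e,4),'planes.026',plane(T,pa,.026)[:2].round(4),plane(S,pb,.026)[:2].round(4))
def tc(cond,seed,r,z):
    m=np.zeros(gt.shape[:2],np.uint8);cv2.circle(m,seed,r,255,-1);m&=cond.astype(np.uint8)*255
    cs=cv2.findContours(m,cv2.RETR_EXTERNAL,cv2.CHAIN_APPROX_NONE)[0];c=max(cs,key=cv2.contourArea)
    q=cv2.minAreaRect(np.array([plane(T,p[0],z)[:2]*1000 for p in c],np.float32));return [np.round(x,1) for x in q],cv2.contourArea(c)
h,s,v=[a.astype(int) for a in cv2.split(cv2.cvtColor(T['img'],cv2.COLOR_BGR2HSV))]
print('knob',tc((v>150),(366,174),13,.026));print('small',tc((v>150),(394,185),13,.02))
print('white',tc((v>150),(367,224),16,.024));print('steel',tc((v>150),(267,180),13,.026))
print('brass',tc((v>130),(322,226),13,.026)); print('bench v',v[200,300],v[150,300])
print('handle',tc((v<70)|(s<50),(316,169),22,.02))
d=R['dot2']-R['dot1'];print('handle mid',(R['dot1']+R['dot2'])/2,np.degrees(np.arctan2(d[1],d[0])),np.linalg.norm(d))
E
```

```text
dot1 [315.4 154.8] [315.8 154.9] [193.3 233.8] [193.3 233.8] [ 0.6249 -0.2291  0.0741] 0.038 planes.026 [ 0.6408 -0.2205] [ 0.571  -0.2231]
dot2 [318.4 180.6] [318.4 180.4] [216.6 253.9] [216.9 254. ] [ 0.5879 -0.2134 -0.0237] 0.0506 planes.026 [ 0.5693 -0.2253] [ 0.6423 -0.2174]
knobcap [366.6 173.8] [366.6 173.9] [131.5 274.9] [131.3 274.9] [ 0.5849 -0.3596  0.0242] 0.0028 planes.026 [ 0.5842 -0.3604] [ 0.5873 -0.3587]
steelshaft [266.4 179.4] [265.9 180.1] [252.5 205.6] [252.5 206. ] [ 0.5753 -0.0785  0.0214] 0.0032 planes.026 [ 0.574  -0.0796] [ 0.5804 -0.0806]
whiteslot [366.8 222.8] [365.  221.3] [102.7 232.6] [102.2 232.6] [ 0.4514 -0.355   0.0203] 0.0054 planes.026 [ 0.4527 -0.3508] [ 0.456  -0.3583]
knob ([array([ 584. , -360.2]), array([30.8, 33.6]), np.float64(87.8)], 106.5)
small ([array([ 554.4, -439.5]), array([19.7, 22.6]), np.float64(87.6)], 49.5)
white ([array([ 447.4, -358.7]), array([23.2, 54.1]), np.float64(66.0)], 140.5)
steel ([array([575.6, -81.3]), array([30.5, 30.6]), np.float64(88.5)], 113.5)
brass ([array([ 445. , -231.9]), array([35.2, 33.6]), np.float64(77.2)], 129.5)
bench v 129 127
handle ([array([ 603.2, -220. ]), array([92.9, 26.3]), np.float64(4.2)], 250.5)
handle mid [ 0.60641352 -0.22122193  0.02519345] 156.9445734372906 0.10566693280480668
```

```bash
cat > go.py <<'E'
import sys,numpy as np
from scipy.spatial.transform import Rotation as Rn
from plant import get_state
# usage: go.py x y z jaw_yaw_deg : turn about tool y first, then shift in the turned frame
s=get_state(); R=Rn.from_quat(s['tcp_rot']); M=R.as_matrix()
yaw=lambda M:np.degrees(np.arctan2(M[1,2],M[0,2]))
print('t',round(s['time'],2),'pos',s['eef_pos'].round(4),'yaw',round(yaw(M),2),'down',M[:,1].round(3),'q',s['qpos'].round(2),'F',s['contact_force'].round(1),'open',round(s['opening'],3))
if len(sys.argv)>1:
    x,y,z,w=map(float,sys.argv[1:])
    opts=[(( -(w+k-yaw(M))+180)%360-180) for k in (0,180)]
    for d in opts:
        N=M@Rn.from_rotvec([0,np.radians(d),0]).as_matrix()
        L=N.T@(np.array([x,y,z])-s['eef_pos'])
        print('turn',round(d/360,4),'units (q6 ~',round(s['qpos'][5]+np.radians(d),2),') shift mm',(L*1000).round(1),'units',(L/.12).round(3))
E
python3 go.py 0.606 -0.2215 0.10 94
```

```text
t 0.3 pos [ 0.1903 -0.6474  0.2237] yaw -73.63 down [-0.     0.001 -1.   ] q [-1.44  0.29  1.58  0.    1.28 -0.15] F [-0.4 -0.3 -0.4] open 0.999
turn -0.4656 units (q6 ~ -3.08 ) shift mm [444.4 124.  395.8] units [3.703 1.034 3.298]
turn 0.0344 units (q6 ~ 0.07 ) shift mm [-444.4  124.  -395.8] units [-3.703  1.034 -3.298]
```

send_rows --plan '[[[0, 0.2, 0], [0, 0.0172, 0]], [[0, 0.2, 0], [0, 0.0172, 0]], [[-0.27, 0, -0.24], [0, 0, 0]], [[-0.27, 0, -0.24], [0, 0, 0]], [[-0.27, 0, -0.24], [0, 0, 0]], [[-0.27, 0, -0.24], [0, 0, 0]], [[-0.27, 0, -0.24], [0, 0, 0]], [[-0.27, 0, -0.24], [0, 0, 0]], [[-0.27, 0, -0.24], [0, 0, 0]], [[-0.27, 0, -0.24], [0, 0, 0]], [[-0.27, 0, -0.24], [0, 0, 0]], [[-0.27, 0, -0.24], [0, 0, 0]]]' --gripper 0.3 --grip_force 40

```text
time: 1.5
eef_pos: [0.4946, -0.3363, 0.1764]
tcp_rot: [0.024, -0.707, 0.707, -0.025]
contact_force: [0.1, 0.3, 0.1]
opening: 0.7
```

send_rows --plan '[[[-0.25, 0, -0.22], [0, 0, 0]], [[-0.25, 0, -0.22], [0, 0, 0]], [[-0.25, 0, -0.22], [0, 0, 0]], [[-0.25, 0, -0.23], [0, 0, 0]], [[0, 0.2, 0], [0, 0, 0]], [[0, 0.2, 0], [0, 0, 0]], [[0, 0, 0], [0, 0, 0]], [[0, 0, 0], [0, 0, 0]]]'

```text
time: 2.3
eef_pos: [0.6055, -0.2228, 0.128]
tcp_rot: [-0.025, 0.707, -0.706, 0.024]
contact_force: [0.2, 0.1, -0.0]
opening: 0.699
```

```bash
python3 go.py 0.606 -0.2215 0.020 94
```

```text
t 2.3 pos [ 0.6055 -0.2228  0.128 ] yaw -86.02 down [-0.001  0.001 -1.   ] q [-0.51  0.31  1.73  0.    1.1   0.99] F [ 0.2  0.1 -0. ] open 0.699
turn 0.5 units (q6 ~ 4.13 ) shift mm [  0.7 108.    1.2] units [0.006 0.9   0.01 ]
turn -0.0 units (q6 ~ 0.99 ) shift mm [ -0.7 108.   -1.2] units [-0.006  0.9   -0.01 ]
```

send_rows --plan '[[[-0.006, 0.25, -0.01], [0, 0, 0]], [[0, 0.25, 0], [0, 0, 0]], [[0, 0.2, 0], [0, 0, 0]], [[0, 0.1, 0], [0, 0, 0]], [[0, 0.05, 0], [0, 0, 0]], [[0, 0.05, 0], [0, 0, 0]], [[0, 0, 0], [0, 0, 0]], [[0, 0, 0], [0, 0, 0]]]'

```text
time: 3.1
eef_pos: [0.6072, -0.2221, 0.0215]
tcp_rot: [0.024, -0.706, 0.707, -0.025]
contact_force: [-0.5, -0.7, 0.2]
opening: 0.704
```

send_rows --plan '[[[0, 0, 0], [0, 0, 0]], [[0, 0, 0], [0, 0, 0]], [[0, 0, 0], [0, 0, 0]], [[0, 0, 0], [0, 0, 0]], [[0, 0, 0], [0, 0, 0]], [[0, 0, 0], [0, 0, 0]], [[0, 0, 0], [0, 0, 0]], [[0, 0, 0], [0, 0, 0]]]' --gripper 1.0

```text
time: 3.9
eef_pos: [0.6072, -0.2224, 0.0243]
tcp_rot: [0.025, -0.706, 0.707, -0.025]
contact_force: [-6.7, 1.6, 13.5]
opening: 0.006
```

```bash
python3 go.py 0.5227 0.2925 0.12 0
```

```text
t 3.9 pos [ 0.6072 -0.2224  0.0243] yaw -85.97 down [ 0.    -0.001 -1.   ] q [-0.51  0.45  1.76 -0.    0.93  0.99] F [-6.7  1.6 13.5] open 0.006
turn -0.2388 units (q6 ~ -0.51 ) shift mm [-514.8  -96.4  -84.5] units [-4.29  -0.803 -0.704]
turn 0.2612 units (q6 ~ 2.63 ) shift mm [514.8 -96.4  84.5] units [ 4.29  -0.803  0.704]
```

The jaws shut fully with an upward force of 13 N, so the grasp missed. I'll look before doing anything else.

send_rows --plan '[[[0, -0.1, 0], [0, 0, 0]], [[0, -0.25, 0], [0, 0, 0]], [[0, -0.25, 0], [0, 0, 0]], [[0, -0.25, 0], [0, 0, 0]], [[0, 0, 0], [0, 0, 0]]]'

```text
time: 4.4
eef_pos: [0.6096, -0.2232, 0.1284]
tcp_rot: [0.021, -0.705, 0.709, -0.028]
contact_force: [0.8, -0.2, 0.7]
opening: -0.0
```

```bash
python3 go.py; python3 - <<'E'
from h import *
S=read_camera('scene')['img'];cv2.imwrite('pics/s1.png',cv2.resize(S[80:330,60:320],(780,750))[:600])
T=read_camera('top')['img'];cv2.imwrite('pics/t1.png',cv2.resize(T[110:260,240:420],(720,600)))
E
```

```text
t 4.4 pos [ 0.6096 -0.2232  0.1284] yaw -86.0 down [ 0.01  -0.005 -1.   ] q [-0.51  0.31  1.72  0.    1.09  0.99] F [ 0.8 -0.2  0.7] open -0.0
```

View pics/s1.png

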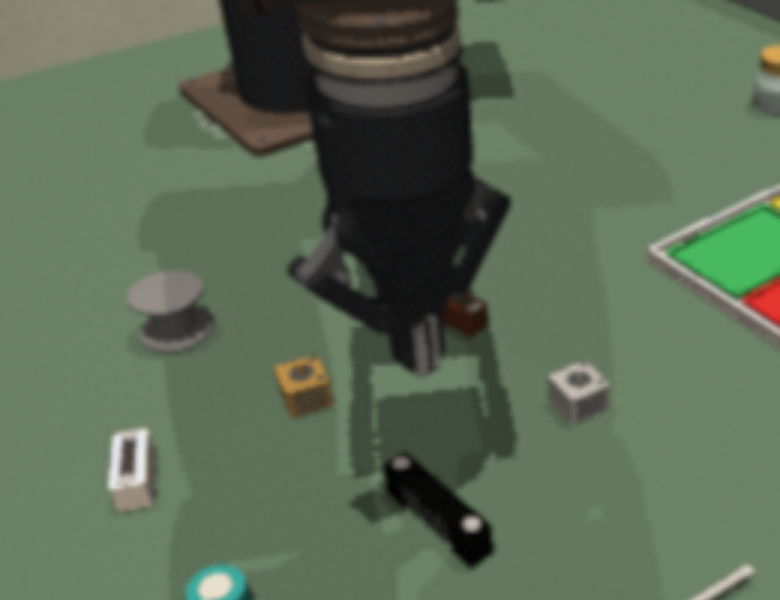

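The gripper is up and empty. The handle is still lying along x near scene (440,510 in the crop). I'll check from the top whether it was pushed.

View pics/t1.png

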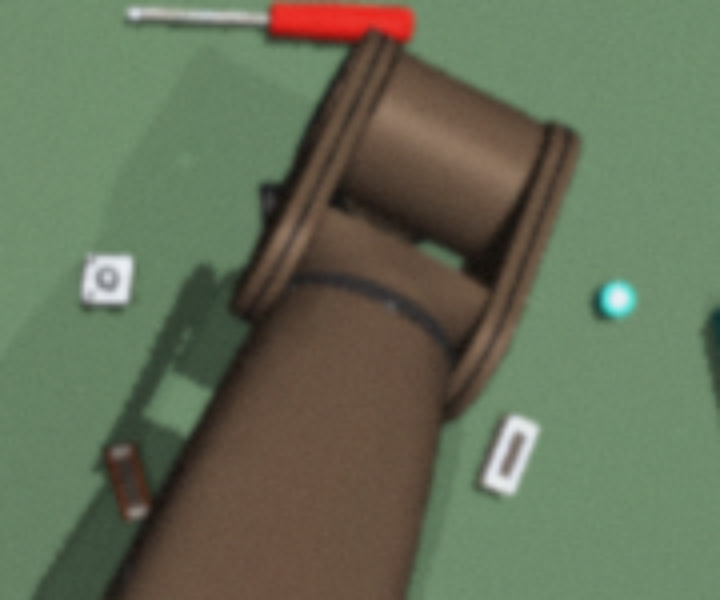

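```bash
python3 - <<'E'
from h import *
from plant import get_state
s=get_state();print(s['eef_pos'],s['opening'])
from scipy.spatial.transform import Rotation as Rn
d=Rn.from_quat(s['tcp_rot']).as_matrix()[:,1]
T=read_camera('top');S=read_camera('scene')
def proj(c,P):
    q=np.linalg.inv(c['world_from_camera'])@np.r_[P,1]; return np.array([c['fx']*q[0]/q[2]+c['cx'],c['fy']*q[1]/q[2]+c['cy']])
v=cv2.resize(S['img'][170:290,130:290],None,fx=5,fy=5,interpolation=cv2.INTER_CUBIC)
def mk(P,col): 
    p=(proj(S,P)-[130,170]+.5)*5; cv2.circle(v,tuple(int(x) for x in p),3,col,-1)
mk(s['eef_pos'],(0,0,255));mk(s['eef_pos']+.014*d,(0,255,255))
for P in((.6408,-.2195,.028),(.5700,-.2243,.028)): mk(np.array(P),(255,0,255))
mk(np.array([.6072,-.2224,.01]),(255,255,0))
cv2.imwrite('pics/s2.png',v)
E
```

```text
[ 0.60685049 -0.22181192  0.12320608] -0.001169275154282508
```

View pics/s2.png

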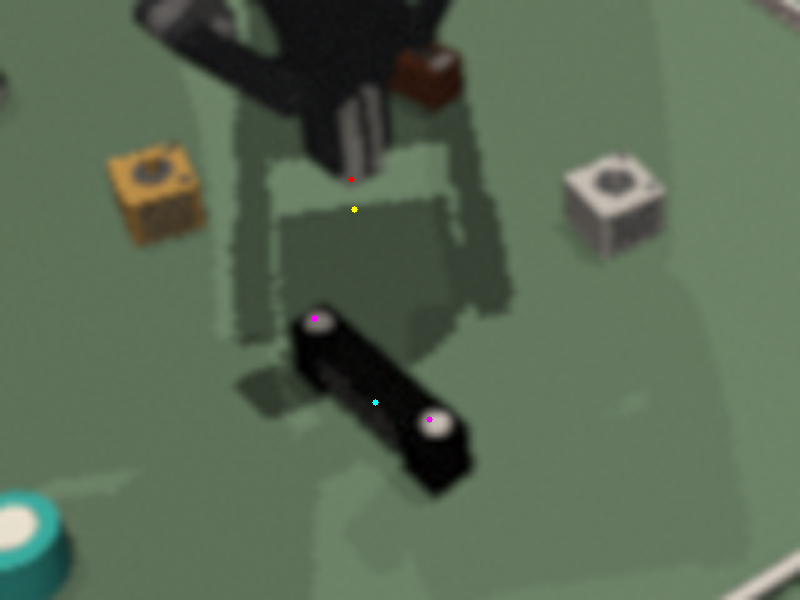

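The crop shows the shut fingertips at the projected TCP point (350,180), not 14 mm ahead of it (yellow point, 354,209). The touch agrees: at TCP z = 24 mm the shut tips were resting on the 28 mm handle top, and the handle did not move. So the tips sit about 4 mm behind the TCP, and I need to go about 18 mm deeper. I'll go down in steps and watch the force.

send_rows --plan '[[[0, 0.2, 0], [0, 0, 0]], [[0, 0.25, 0], [0, 0, 0]], [[0, 0.2, 0], [0, 0, 0]], [[0, 0.1, 0], [0, 0, 0]], [[0, 0.07, 0], [0, 0, 0]], [[0, 0.05, 0], [0, 0, 0]], [[0, 0.05, 0], [0, 0, 0]], [[0, 0, 0], [0, 0, 0]], [[0, 0, 0], [0, 0, 0]]]' --gripper 0.45

```text
time: 5.5
eef_pos: [0.6069, -0.2219, 0.0126]
tcp_rot: [0.024, -0.706, 0.707, -0.025]
contact_force: [1.2, 0.4, 0.1]
opening: 0.547
```

send_rows --plan '[[[0, 0.04, 0], [0, 0, 0]], [[0, 0.03, 0], [0, 0, 0]], [[0, 0, 0], [0, 0, 0]], [[0, 0, 0], [0, 0, 0]]]'

```text
time: 5.9
eef_pos: [0.6063, -0.2215, 0.0032]
tcp_rot: [-0.025, 0.707, -0.707, 0.025]
contact_force: [-0.2, -0.1, 0.4]
opening: 0.551
```

send_rows --plan '[[[0, 0, 0], [0, 0, 0]], [[0, 0, 0], [0, 0, 0]], [[0, 0, 0], [0, 0, 0]], [[0, 0, 0], [0, 0, 0]], [[0, 0, 0], [0, 0, 0]], [[0, 0, 0], [0, 0, 0]]]' --gripper 1.0

```text
time: 6.5
eef_pos: [0.6067, -0.2217, 0.0038]
tcp_rot: [0.024, -0.707, 0.707, -0.025]
contact_force: [1.5, -0.9, 1.6]
opening: 0.223
```

send_rows --plan '[[[0, -0.1, 0], [0, 0, 0]], [[0, -0.25, 0], [0, -0.0217, 0]], [[0, -0.25, 0], [0, -0.0217, 0]], [[0, -0.25, 0], [0, -0.0217, 0]], [[0, 0, 0], [0, -0.0217, 0]], [[0, 0, 0], [0, -0.0217, 0]], [[0, 0, 0], [0, -0.0217, 0]], [[0, 0, 0], [0, -0.0217, 0]], [[0, 0, 0], [0, -0.0217, 0]], [[0, 0, 0], [0, -0.0217, 0]], [[0, 0, 0], [0, -0.0217, 0]], [[0, 0, 0], [0, -0.0217, 0]]]'

```text
time: 7.7
eef_pos: [0.6061, -0.2214, 0.1057]
tcp_rot: [0.501, -0.499, 0.499, -0.501]
contact_force: [0.3, -0.1, -0.7]
opening: 0.224
```

send_rows --plan '[[[-0.39, 0, -0.064], [0, 0, 0]], [[-0.39, 0, -0.064], [0, 0, 0]], [[-0.39, 0, -0.064], [0, 0, 0]], [[-0.39, 0, -0.064], [0, 0, 0]], [[-0.39, 0, -0.064], [0, 0, 0]], [[-0.39, 0, -0.064], [0, 0, 0]], [[-0.39, 0, -0.064], [0, 0, 0]], [[-0.39, 0, -0.064], [0, 0, 0]], [[-0.39, 0, -0.064], [0, 0, 0]], [[-0.39, 0, -0.064], [0, 0, 0]], [[-0.39, 0, -0.064], [0, 0, 0]], [[0, 0, 0], [0, 0, 0]]]'

```text
time: 8.9
eef_pos: [0.5209, 0.2982, 0.1061]
tcp_rot: [-0.501, 0.499, -0.498, 0.502]
contact_force: [0.2, 0.3, -1.0]
opening: 0.223
```

send_rows --plan '[[[0, 0, 0], [0, 0, 0]], [[0, 0, 0], [0, 0, 0]]]'

```text
time: 9.1
eef_pos: [0.5226, 0.2925, 0.1054]
tcp_rot: [0.5, -0.5, 0.5, -0.499]
contact_force: [0.1, -0.5, -0.3]
opening: 0.229
```

```bash
python3 go.py 0.5227 0.2925 0.012 0; python3 - <<'E'
from h import *
S=read_camera('scene')['img'];cv2.imwrite('pics/s3.png',cv2.resize(S[60:260,230:480],(750,600),interpolation=cv2.INTER_CUBIC))
E
```

```text
t 9.1 pos [0.5226 0.2925 0.1054] yaw -0.1 down [-0.    -0.001 -1.   ] q [ 0.34  0.25  1.86 -0.    1.04  0.34] F [ 0.1 -0.5 -0.3] open 0.229
turn -0.0003 units (q6 ~ 0.34 ) shift mm [-0.  93.4  0.2] units [-0.     0.779  0.001]
turn 0.4997 units (q6 ~ 3.48 ) shift mm [ 0.  93.4 -0.2] units [ 0.     0.779 -0.001]
```

View pics/s3.png

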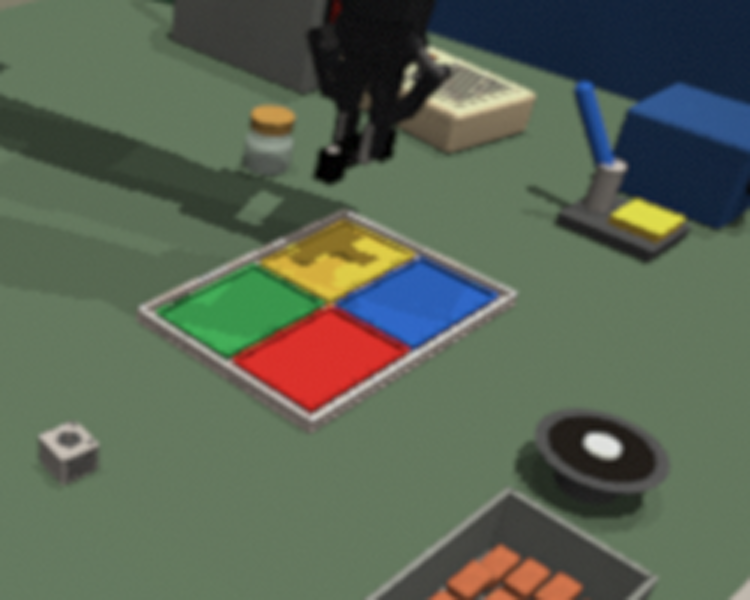

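The handle is held level, along y, above the yellow pan. I'll lower it to about 3 mm above the expected contact, then touch down.

send_rows --plan '[[[0, 0.25, 0], [0, 0, 0]], [[0, 0.25, 0], [0, 0, 0]], [[0, 0.15, 0], [0, 0, 0]], [[0, 0.06, 0], [0, 0, 0]], [[0, 0.04, 0], [0, 0, 0]], [[0, 0, 0], [0, 0, 0]], [[0, 0, 0], [0, 0, 0]]]'

```text
time: 9.85
eef_pos: [0.5237, 0.2934, 0.0167]
tcp_rot: [0.499, -0.5, 0.501, -0.5]
contact_force: [0.1, 0.5, 0.5]
opening: 0.223
```

send_rows --plan '[[[0, 0.02, 0], [0, 0, 0]], [[0, 0.02, 0], [0, 0, 0]], [[0, 0, 0], [0, 0, 0]], [[0, 0, 0], [0, 0, 0]]]'

```text
time: 10.25
eef_pos: [0.5227, 0.2934, 0.0108]
tcp_rot: [0.5, -0.5, 0.5, -0.5]
contact_force: [-0.8, 0.4, -0.3]
opening: 0.22
```

send_rows --plan '[[[0, 0.01, 0], [0, 0, 0]], [[0, 0.005, 0], [0, 0, 0]], [[0, 0, 0], [0, 0, 0]], [[0, 0, 0], [0, 0, 0]]]'

```text
time: 10.65
eef_pos: [0.5227, 0.2934, 0.0107]
tcp_rot: [-0.5, 0.5, -0.5, 0.499]
contact_force: [-3.6, -1.8, 8.8]
opening: 0.224
```

Touch confirmed at 8.8 N, at the height expected for a 7 mm floor. I'll release, rise and go to the steel capacitor. Its edges lie within a few degrees of the axes, so yaw 0 stays.

send_rows --plan '[[[0, 0, 0], [0, 0, 0]], [[0, 0, 0], [0, 0, 0]], [[0, 0, 0], [0, 0, 0]], [[0, -0.04, 0], [0, 0, 0]], [[0, -0.1, 0], [0, 0, 0]], [[0, -0.2, 0], [0, 0, 0]], [[0, -0.25, 0], [0, 0, 0]], [[0, -0.25, 0], [0, 0, 0]], [[0, 0, 0], [0, 0, 0]], [[0, 0, 0], [0, 0, 0]]]' --gripper 0.45

```text
time: 11.65
eef_pos: [0.5233, 0.2936, 0.1113]
tcp_rot: [0.499, -0.5, 0.501, -0.501]
contact_force: [-0.4, -0.7, 0.3]
opening: 0.549
```

```bash
python3 go.py 0.577 -0.0805 0.002 0
```

```text
t 11.65 pos [0.5233 0.2936 0.1113] yaw -0.07 down [ 0.003  0.001 -1.   ] q [ 0.34  0.24  1.85 -0.    1.05  0.34] F [-0.4 -0.7  0.3] open 0.549
turn -0.0002 units (q6 ~ 0.34 ) shift mm [374.2 109.1  53.4] units [3.118 0.909 0.445]
turn 0.4998 units (q6 ~ 3.48 ) shift mm [-374.2  109.1  -53.4] units [-3.118  0.909 -0.445]
```

send_rows --plan '[[[0.39, 0, 0.0556], [0, 0, 0]], [[0.39, 0, 0.0556], [0, 0, 0]], [[0.39, 0, 0.0556], [0, 0, 0]], [[0.39, 0, 0.0556], [0, 0, 0]], [[0.39, 0, 0.0556], [0, 0, 0]], [[0.39, 0, 0.0556], [0, 0, 0]], [[0.39, 0, 0.0556], [0, 0, 0]], [[0.39, 0, 0.0556], [0, 0, 0]], [[0, 0, 0], [0, 0, 0]], [[0, 0.2, 0], [0, 0, 0]], [[0, 0.2, 0], [0, 0, 0]], [[0, 0, 0], [0, 0, 0]]]' --gripper 0.33

```text
time: 12.85
eef_pos: [0.5713, -0.0794, 0.0564]
tcp_rot: [-0.501, 0.504, -0.497, 0.498]
contact_force: [-0.9, -0.2, 0.3]
opening: 0.668
```

```bash
python3 go.py 0.577 -0.0805 0.002 0
```

```text
t 12.85 pos [ 0.5713 -0.0794  0.0564] yaw -0.08 down [-0.01   0.004 -1.   ] q [-0.31  0.27  1.93  0.    0.95 -0.31] F [-0.9 -0.2  0.3] open 0.668
turn -0.0002 units (q6 ~ -0.31 ) shift mm [ 1.3 54.3  6.3] units [0.011 0.453 0.052]
turn 0.4998 units (q6 ~ 2.83 ) shift mm [-1.3 54.3 -6.3] units [-0.011  0.453 -0.052]
```

send_rows --plan '[[[0, 0.15, 0], [0, 0, 0]], [[0, 0.1, 0], [0, 0, 0]], [[0, 0.1, 0], [0, 0, 0]], [[0, 0.06, 0], [0, 0, 0]], [[0, 0.03, 0], [0, 0, 0]], [[0, 0, 0], [0, 0, 0]], [[0, 0, 0], [0, 0, 0]]]'

```text
time: 13.55
eef_pos: [0.5759, -0.0813, 0.0093]
tcp_rot: [0.5, -0.5, 0.501, -0.5]
contact_force: [-0.6, 0.1, -0.4]
opening: 0.668
```

send_rows --plan '[[[0, 0, 0], [0, 0, 0]], [[0, 0, 0], [0, 0, 0]], [[0, 0, 0], [0, 0, 0]], [[0, 0, 0], [0, 0, 0]], [[0, 0, 0], [0, 0, 0]], [[0, 0, 0], [0, 0, 0]]]' --gripper 1.0

```text
time: 14.15
eef_pos: [0.5764, -0.0815, 0.0099]
tcp_rot: [0.499, -0.5, 0.501, -0.5]
contact_force: [-0.1, 0.0, 5.7]
opening: 0.363
```

```bash
python3 go.py 0.6127 0.2925 0.11 0
```

```text
t 14.15 pos [ 0.5764 -0.0815  0.0099] yaw -0.08 down [ 0.002 -0.001 -1.   ] q [-0.31  0.35  1.93 -0.    0.86 -0.31] F [-0.1  0.   5.7] open 0.363
turn -0.0002 units (q6 ~ -0.31 ) shift mm [-373.9 -100.3   36.5] units [-3.116 -0.836  0.304]
turn 0.4998 units (q6 ~ 2.83 ) shift mm [ 373.9 -100.3  -36.5] units [ 3.116 -0.836 -0.304]
```

The steel capacitor is gripped at 31 mm, but rather high on the block. I'll open and regrip 7 mm lower.

send_rows --plan '[[[0, 0, 0], [0, 0, 0]], [[0, 0, 0], [0, 0, 0]], [[0, 0.03, 0], [0, 0, 0]], [[0, 0.03, 0], [0, 0, 0]], [[0, 0, 0], [0, 0, 0]], [[0, 0, 0], [0, 0, 0]]]' --gripper 0.4

```text
time: 14.75
eef_pos: [0.5751, -0.0811, 0.0011]
tcp_rot: [-0.5, 0.501, -0.5, 0.499]
contact_force: [0.2, 0.5, 0.8]
opening: 0.594
```

send_rows --plan '[[[0, 0, 0], [0, 0, 0]], [[0, 0, 0], [0, 0, 0]], [[0, 0, 0], [0, 0, 0]], [[0, 0, 0], [0, 0, 0]], [[0, 0, 0], [0, 0, 0]], [[0, 0, 0], [0, 0, 0]]]' --gripper 1.0

```text
time: 15.35
eef_pos: [0.5758, -0.0813, 0.002]
tcp_rot: [0.5, -0.5, 0.501, -0.5]
contact_force: [0.8, -0.0, 3.0]
opening: 0.367
```

send_rows --plan '[[[0, -0.1, 0], [0, 0, 0]], [[0, -0.25, 0], [0, 0, 0]], [[0, -0.25, 0], [0, 0, 0]], [[0, -0.25, 0], [0, 0, 0]], [[0, 0, 0], [0, 0, 0]], [[0, 0, 0], [0, 0, 0]]]'

```text
time: 15.95
eef_pos: [0.5755, -0.0812, 0.1043]
tcp_rot: [0.499, -0.5, 0.501, -0.5]
contact_force: [0.3, -0.1, -1.3]
opening: 0.366
```

```bash
python3 go.py 0.6127 0.2925 0.11 0
```

```text
t 15.95 pos [ 0.5755 -0.0812  0.1043] yaw -0.07 down [ 0.001 -0.    -1.   ] q [-0.31  0.21  1.9   0.    1.03 -0.31] F [ 0.3 -0.1 -1.3] open 0.366
turn -0.0002 units (q6 ~ -0.31 ) shift mm [-373.7   -5.8   37.2] units [-3.114 -0.049  0.31 ]
turn 0.4998 units (q6 ~ 2.83 ) shift mm [373.7  -5.8 -37.2] units [ 3.114 -0.049 -0.31 ]
```

send_rows --plan '[[[-0.389, 0, 0.039], [0, 0, 0]], [[-0.389, 0, 0.039], [0, 0, 0]], [[-0.389, 0, 0.039], [0, 0, 0]], [[-0.389, 0, 0.039], [0, 0, 0]], [[-0.389, 0, 0.039], [0, 0, 0]], [[-0.389, 0, 0.039], [0, 0, 0]], [[-0.389, 0, 0.039], [0, 0, 0]], [[-0.389, 0, 0.039], [0, 0, 0]], [[0, 0, 0], [0, 0, 0]], [[0, 0.2, 0], [0, 0, 0]], [[0, 0.2, 0], [0, 0, 0]], [[0, 0, 0], [0, 0, 0]]]'

```text
time: 17.15
eef_pos: [0.6086, 0.2903, 0.0486]
tcp_rot: [0.504, -0.502, 0.498, -0.495]
contact_force: [-0.4, 0.0, -1.8]
opening: 0.366
```

send_rows --plan '[[[0, 0.2, 0], [0, 0, 0]], [[0, 0.1, 0], [0, 0, 0]], [[0, 0.05, 0], [0, 0, 0]], [[0, 0.02, 0], [0, 0, 0]], [[0, 0, 0], [0, 0, 0]], [[0, 0, 0], [0, 0, 0]]]'

```text
time: 17.75
eef_pos: [0.6142, 0.2924, 0.0124]
tcp_rot: [0.499, -0.5, 0.501, -0.5]
contact_force: [-0.2, 0.3, -1.0]
opening: 0.364
```

send_rows --plan '[[[0, 0.015, 0], [0, 0, 0]], [[0, 0.015, 0], [0, 0, 0]], [[0, 0, 0], [0, 0, 0]], [[0, 0, 0], [0, 0, 0]]]'

```text
time: 18.15
eef_pos: [0.6141, 0.2925, 0.009]
tcp_rot: [0.499, -0.5, 0.501, -0.5]
contact_force: [-1.8, -0.5, 5.5]
opening: 0.365
```

send_rows --plan '[[[0, 0, 0], [0, 0, 0]], [[0, 0, 0], [0, 0, 0]], [[0, 0, 0], [0, 0, 0]], [[0, -0.04, 0], [0, 0, 0]], [[0, -0.1, 0], [0, 0, 0]], [[0, -0.2, 0], [0, 0, 0]], [[0, -0.25, 0], [0, 0, 0]], [[0, -0.25, 0], [0, 0, 0]], [[0, 0, 0], [0, 0, 0]], [[0, 0, 0], [0, 0, 0]]]' --gripper 0.4

```text
time: 19.15
eef_pos: [0.6143, 0.2925, 0.1105]
tcp_rot: [0.499, -0.5, 0.501, -0.501]
contact_force: [0.6, 0.0, -0.3]
opening: 0.598
```

```bash
python3 go.py 0.585 -0.3597 0.002 0
```

```text
t 19.15 pos [0.6143 0.2925 0.1105] yaw -0.08 down [ 0.003  0.001 -1.   ] q [0.3  0.4  1.65 0.   1.09 0.3 ] F [ 0.6  0.  -0.3] open 0.598
turn -0.0002 units (q6 ~ 0.3 ) shift mm [652.3 107.7 -29.7] units [ 5.436  0.898 -0.247]
turn 0.4998 units (q6 ~ 3.44 ) shift mm [-652.3  107.7   29.7] units [-5.436  0.898  0.247]
```

send_rows --plan '[[[0.388, 0, -0.0176], [0, 0, 0]], [[0.388, 0, -0.0176], [0, 0, 0]], [[0.388, 0, -0.0176], [0, 0, 0]], [[0.388, 0, -0.0176], [0, 0, 0]], [[0.388, 0, -0.0176], [0, 0, 0]], [[0.388, 0, -0.0176], [0, 0, 0]], [[0.388, 0, -0.0176], [0, 0, 0]], [[0.388, 0, -0.0176], [0, 0, 0]], [[0.388, 0, -0.0176], [0, 0, 0]], [[0.388, 0, -0.0176], [0, 0, 0]], [[0.388, 0, -0.0176], [0, 0, 0]], [[0.388, 0, -0.0176], [0, 0, 0]]]'

```text
time: 20.35
eef_pos: [0.5859, -0.2677, 0.1065]
tcp_rot: [-0.5, 0.502, -0.499, 0.499]
contact_force: [0.4, 0.3, -0.3]
opening: 0.599
```

send_rows --plan '[[[0.388, 0, -0.0176], [0, 0, 0]], [[0.388, 0, -0.0176], [0, 0, 0]], [[0, 0.1, 0], [0, 0, 0]], [[0, 0.15, 0], [0, 0, 0]], [[0, 0, 0], [0, 0, 0]], [[0, 0, 0], [0, 0, 0]], [[0, 0, 0], [0, 0, 0]]]'

```text
time: 21.05
eef_pos: [0.5834, -0.3581, 0.0784]
tcp_rot: [-0.5, 0.5, -0.5, 0.5]
contact_force: [0.5, 0.2, 0.7]
opening: 0.603
```

```bash
python3 go.py 0.585 -0.3597 0.002 0
```

```text
t 21.05 pos [ 0.5834 -0.3581  0.0784] yaw 0.03 down [-0.  0. -1.] q [-0.7   0.45  1.65  0.    1.05 -0.7 ] F [0.5 0.2 0.7] open 0.603
turn 0.0001 units (q6 ~ -0.7 ) shift mm [ 1.6 76.4  1.6] units [0.013 0.637 0.013]
turn -0.4999 units (q6 ~ -3.84 ) shift mm [-1.6 76.4 -1.6] units [-0.013  0.637 -0.013]
```

send_rows --plan '[[[0.013, 0.2, 0.013], [0, 0, 0]], [[0, 0.2, 0], [0, 0, 0]], [[0, 0.1, 0], [0, 0, 0]], [[0, 0.06, 0], [0, 0, 0]], [[0, 0.05, 0], [0, 0, 0]], [[0, 0.03, 0], [0, 0, 0]], [[0, 0, 0], [0, 0, 0]], [[0, 0, 0], [0, 0, 0]]]'

```text
time: 21.85
eef_pos: [0.585, -0.3615, 0.0024]
tcp_rot: [0.5, -0.5, 0.501, -0.5]
contact_force: [0.1, -0.1, -0.3]
opening: 0.599
```

send_rows --plan '[[[0, 0, 0], [0, 0, 0]], [[0, 0, 0], [0, 0, 0]], [[0, 0, 0], [0, 0, 0]], [[0, 0, 0], [0, 0, 0]], [[0, 0, 0], [0, 0, 0]], [[0, 0, 0], [0, 0, 0]]]' --gripper 1.0

```text
time: 22.45
eef_pos: [0.5851, -0.3617, 0.0027]
tcp_rot: [0.5, -0.5, 0.501, -0.5]
contact_force: [0.9, -0.1, 6.0]
opening: 0.376
```

send_rows --plan '[[[0, -0.1, 0], [0, 0, 0]], [[0, -0.25, 0], [0, 0, 0]], [[0, -0.25, 0], [0, 0, 0]], [[0, -0.25, 0], [0, 0, 0]], [[0, 0, 0], [0, 0, 0]], [[0, 0, 0], [0, 0, 0]]]'

```text
time: 23.05
eef_pos: [0.5845, -0.361, 0.1041]
tcp_rot: [0.5, -0.5, 0.501, -0.5]
contact_force: [-0.7, -0.8, -0.5]
opening: 0.378
```

```bash
python3 go.py 0.6127 0.1605 0.009 0
```

```text
t 23.05 pos [ 0.5845 -0.361   0.1041] yaw -0.07 down [ 0. -0. -1.] q [-0.7   0.42  1.63  0.    1.09 -0.7 ] F [-0.7 -0.8 -0.5] open 0.378
turn -0.0002 units (q6 ~ -0.7 ) shift mm [-521.5   94.9   28.1] units [-4.346  0.791  0.234]
turn 0.4998 units (q6 ~ 2.44 ) shift mm [521.5  94.9 -28.1] units [ 4.346  0.791 -0.234]
```

send_rows --plan '[[[-0.395, 0, 0.0213], [0, 0, 0]], [[-0.395, 0, 0.0213], [0, 0, 0]], [[-0.395, 0, 0.0213], [0, 0, 0]], [[-0.395, 0, 0.0213], [0, 0, 0]], [[-0.395, 0, 0.0213], [0, 0, 0]], [[-0.395, 0, 0.0213], [0, 0, 0]], [[-0.395, 0, 0.0213], [0, 0, 0]], [[-0.395, 0, 0.0213], [0, 0, 0]], [[-0.395, 0, 0.0213], [0, 0, 0]], [[-0.395, 0, 0.0213], [0, 0, 0]], [[-0.395, 0, 0.0213], [0, 0, 0]], [[0, 0, 0], [0, 0, 0]]]'

```text
time: 24.25
eef_pos: [0.611, 0.1655, 0.1009]
tcp_rot: [0.502, -0.5, 0.497, -0.5]
contact_force: [0.3, -0.2, -0.0]
opening: 0.375
```

send_rows --plan '[[[0, 0.2, 0], [0, 0, 0]], [[0, 0.2, 0], [0, 0, 0]], [[0, 0.2, 0], [0, 0, 0]], [[0, 0.1, 0], [0, 0, 0]], [[0, 0.04, 0], [0, 0, 0]], [[0, 0.01, 0], [0, 0, 0]], [[0, 0, 0], [0, 0, 0]], [[0, 0, 0], [0, 0, 0]]]'

```text
time: 25.05
eef_pos: [0.6144, 0.1602, 0.0151]
tcp_rot: [0.499, -0.5, 0.501, -0.5]
contact_force: [-0.5, 0.0, -0.6]
opening: 0.378
```

send_rows --plan '[[[0, 0.015, 0], [0, 0, 0]], [[0, 0.015, 0], [0, 0, 0]], [[0, 0, 0], [0, 0, 0]], [[0, 0, 0], [0, 0, 0]]]'

```text
time: 25.45
eef_pos: [0.6133, 0.1602, 0.01]
tcp_rot: [-0.5, 0.5, -0.5, 0.5]
contact_force: [0.3, -1.0, -0.8]
opening: 0.379
```

send_rows --plan '[[[0, 0.01, 0], [0, 0, 0]], [[0, 0.005, 0], [0, 0, 0]], [[0, 0, 0], [0, 0, 0]], [[0, 0, 0], [0, 0, 0]]]'

```text
time: 25.85
eef_pos: [0.6135, 0.1603, 0.0096]
tcp_rot: [-0.5, 0.5, -0.5, 0.5]
contact_force: [-3.0, -0.6, 7.0]
opening: 0.375
```

send_rows --plan '[[[0, 0, 0], [0, 0, 0]], [[0, 0, 0], [0, 0, 0]], [[0, 0, 0], [0, 0, 0]], [[0, -0.04, 0], [0, 0, 0]], [[0, -0.1, 0], [0, 0, 0]], [[0, -0.2, 0], [0, 0, 0]], [[0, -0.25, 0], [0, 0, 0]], [[0, -0.25, 0], [0, 0, 0]], [[0, 0, 0], [0, 0, 0]], [[0, 0, 0], [0, 0, 0]]]' --gripper 0.4

```text
time: 26.85
eef_pos: [0.6142, 0.1603, 0.1109]
tcp_rot: [0.499, -0.5, 0.501, -0.501]
contact_force: [-0.2, -0.8, -1.0]
opening: 0.602
```

```bash
python3 go.py 0.448 -0.358 0.002 66
```

```text
t 26.85 pos [0.6142 0.1603 0.1109] yaw -0.07 down [ 0.003  0.    -1.   ] q [ 0.1   0.31  1.77 -0.    1.06  0.1 ] F [-0.2 -0.8 -1. ] open 0.602
turn -0.1835 units (q6 ~ -1.06 ) shift mm [  58.7  108.2 -541.3] units [ 0.489  0.902 -4.511]
turn 0.3165 units (q6 ~ 2.09 ) shift mm [-58.7 108.2 541.3] units [-0.489  0.902  4.511]
```

send_rows --plan '[[[0, 0, 0], [0, -0.0229, 0]], [[0, 0, 0], [0, -0.0229, 0]], [[0, 0, 0], [0, -0.0229, 0]], [[0, 0, 0], [0, -0.0229, 0]], [[0, 0, 0], [0, -0.0229, 0]], [[0, 0, 0], [0, -0.0229, 0]], [[0, 0, 0], [0, -0.0229, 0]], [[0, 0, 0], [0, -0.0232, 0]]]' --gripper 0.45

```text
time: 27.65
eef_pos: [0.6121, 0.1601, 0.107]
tcp_rot: [0.692, -0.146, 0.144, -0.692]
contact_force: [-0.1, 0.0, 0.1]
opening: 0.549
```

send_rows --plan '[[[0.041, 0, -0.376], [0, 0, 0]], [[0.041, 0, -0.376], [0, 0, 0]], [[0.041, 0, -0.376], [0, 0, 0]], [[0.041, 0, -0.376], [0, 0, 0]], [[0.041, 0, -0.376], [0, 0, 0]], [[0.041, 0, -0.376], [0, 0, 0]], [[0.041, 0, -0.376], [0, 0, 0]], [[0.041, 0, -0.376], [0, 0, 0]], [[0.041, 0, -0.376], [0, 0, 0]], [[0.041, 0, -0.376], [0, 0, 0]], [[0.041, 0, -0.376], [0, 0, 0]], [[0.041, 0, -0.376], [0, 0, 0]]]'

```text
time: 28.85
eef_pos: [0.4453, -0.3591, 0.1074]
tcp_rot: [-0.691, 0.148, -0.146, 0.692]
contact_force: [0.6, -0.1, 0.2]
opening: 0.554
```

send_rows --plan '[[[0, 0.15, 0], [0, 0, 0]], [[0, 0.15, 0], [0, 0, 0]], [[0, 0, 0], [0, 0, 0]], [[0, 0, 0], [0, 0, 0]], [[0, 0, 0], [0, 0, 0]]]'

```text
time: 29.35
eef_pos: [0.4473, -0.3583, 0.0735]
tcp_rot: [0.692, -0.147, 0.147, -0.692]
contact_force: [-0.2, -1.0, 1.8]
opening: 0.554
```

```bash
python3 go.py 0.448 -0.358 0.001 66; python3 - <<'E'
from h import *
S=read_camera('scene')['img'];cv2.imwrite('pics/s4.png',cv2.resize(S[90:330,30:350],(800,600),interpolation=cv2.INTER_CUBIC))
E
```

```text
t 29.35 pos [ 0.4473 -0.3583  0.0735] yaw 66.02 down [ 0. -0. -1.] q [-0.85  0.24  1.94  0.    0.97 -2.  ] F [-0.2 -1.   1.8] open 0.554
turn 0.0001 units (q6 ~ -2.0 ) shift mm [ 0.5 72.5  0.6] units [0.004 0.604 0.005]
turn -0.4999 units (q6 ~ -5.15 ) shift mm [-0.5 72.5 -0.6] units [-0.004  0.604 -0.005]
```

View pics/s4.png

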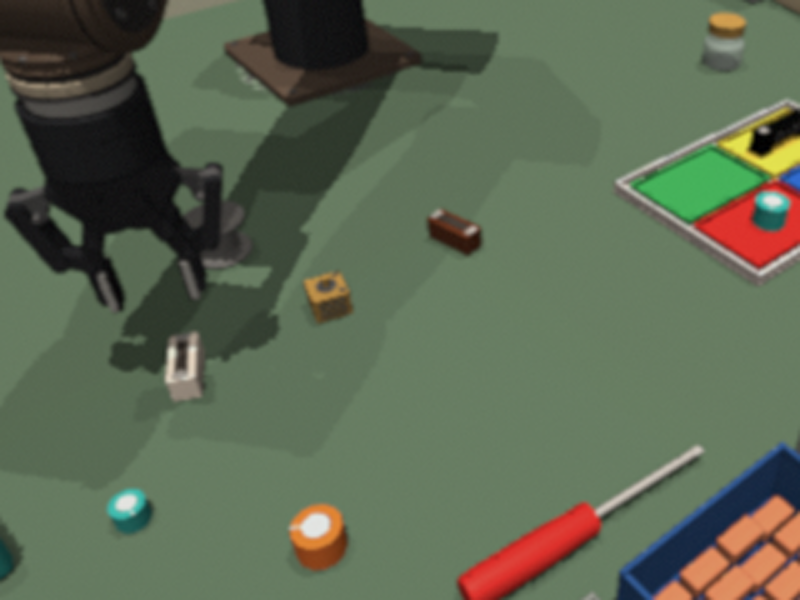

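The jaws straddle the white holder, crop (184,365), across its width. The brass and brown parts are undisturbed at (327,295) and (455,230). The knob and handle sit in the red and yellow pans. I'll descend and grip.

send_rows --plan '[[[0.004, 0.2, 0.005], [0, 0, 0]], [[0, 0.15, 0], [0, 0, 0]], [[0, 0.1, 0], [0, 0, 0]], [[0, 0.07, 0], [0, 0, 0]], [[0, 0.05, 0], [0, 0, 0]], [[0, 0.025, 0], [0, 0, 0]], [[0, 0, 0], [0, 0, 0]], [[0, 0, 0], [0, 0, 0]]]'

```text
time: 30.2
eef_pos: [0.4479, -0.3584, 0.0022]
tcp_rot: [0.692, -0.147, 0.147, -0.691]
contact_force: [0.4, 1.2, 0.0]
opening: 0.546
```

send_rows --plan '[[[0, 0, 0], [0, 0, 0]], [[0, 0, 0], [0, 0, 0]], [[0, 0, 0], [0, 0, 0]], [[0, 0, 0], [0, 0, 0]], [[0, 0, 0], [0, 0, 0]], [[0, 0, 0], [0, 0, 0]], [[0, 0, 0], [0, 0, 0]]]' --gripper 1.0

```text
time: 30.9
eef_pos: [0.448, -0.3585, 0.0023]
tcp_rot: [0.692, -0.147, 0.148, -0.691]
contact_force: [-0.4, -0.4, 4.6]
opening: 0.241
```

send_rows --plan '[[[0, -0.05, 0], [0, 0, 0]], [[0, -0.15, 0], [0, 0, 0]], [[0, -0.2, 0], [0, 0, 0]], [[0, -0.2, 0], [0, 0, 0]], [[0, -0.2, 0], [0, 0, 0]], [[0, 0, 0], [0, 0, 0]], [[0, 0, 0], [0, 0, 0]]]'

```text
time: 31.6
eef_pos: [0.4473, -0.3576, 0.097]
tcp_rot: [-0.692, 0.147, -0.147, 0.692]
contact_force: [-0.1, -0.1, -1.5]
opening: 0.245
```

```bash
python3 go.py 0.5227 0.1605 0.009 0
```

```text
t 31.6 pos [ 0.4473 -0.3576  0.097 ] yaw 65.99 down [-0.  0. -1.] q [-0.85  0.2   1.93 -0.    1.01 -2.  ] F [-0.1 -0.1 -1.5] open 0.245
turn 0.1833 units (q6 ~ -0.85 ) shift mm [-518.1   88.2   75.5] units [-4.318  0.735  0.629]
turn -0.3167 units (q6 ~ -3.99 ) shift mm [518.1  88.2 -75.5] units [ 4.318  0.735 -0.629]
```

send_rows --plan '[[[0, 0, 0], [0, 0.018, 0]], [[0, 0, 0], [0, 0.0184, 0]], [[0, 0, 0], [0, 0.0184, 0]], [[0, 0, 0], [0, 0.0184, 0]], [[0, 0, 0], [0, 0.0184, 0]], [[0, 0, 0], [0, 0.0184, 0]], [[0, 0, 0], [0, 0.0184, 0]], [[0, 0, 0], [0, 0.0184, 0]], [[0, 0, 0], [0, 0.0184, 0]], [[0, 0, 0], [0, 0.018, 0]]]'

```text
time: 32.6
eef_pos: [0.4463, -0.3566, 0.0947]
tcp_rot: [-0.499, 0.503, -0.499, 0.499]
contact_force: [-0.7, -0.3, -0.4]
opening: 0.241
```

send_rows --plan '[[[-0.2, 0, 0.029], [0, 0, 0]], [[-0.38, 0, 0.0555], [0, 0, 0]], [[-0.38, 0, 0.0555], [0, 0, 0]], [[-0.38, 0, 0.0555], [0, 0, 0]], [[-0.38, 0, 0.0555], [0, 0, 0]], [[-0.38, 0, 0.0555], [0, 0, 0]], [[-0.38, 0, 0.0555], [0, 0, 0]], [[-0.38, 0, 0.0555], [0, 0, 0]], [[-0.38, 0, 0.0555], [0, 0, 0]], [[-0.38, 0, 0.0555], [0, 0, 0]], [[-0.38, 0, 0.0555], [0, 0, 0]], [[-0.318, 0, 0.045], [0, 0, 0]]]'

```text
time: 33.8
eef_pos: [0.521, 0.1623, 0.095]
tcp_rot: [0.502, -0.501, 0.499, -0.499]
contact_force: [1.3, -0.2, -0.6]
opening: 0.245
```

send_rows --plan '[[[0, 0, 0], [0, 0, 0]], [[0, 0.1, 0], [0, 0, 0]], [[0, 0.15, 0], [0, 0, 0]], [[0, 0.15, 0], [0, 0, 0]], [[0, 0.1, 0], [0, 0, 0]], [[0, 0.07, 0], [0, 0, 0]], [[0, 0.05, 0], [0, 0, 0]], [[0, 0.05, 0], [0, 0, 0]], [[0, 0, 0], [0, 0, 0]], [[0, 0, 0], [0, 0, 0]], [[0, 0, 0], [0, 0, 0]]]'

```text
time: 34.9
eef_pos: [0.5234, 0.1603, 0.0179]
tcp_rot: [-0.5, 0.5, -0.5, 0.501]
contact_force: [0.4, 0.1, -0.5]
opening: 0.247
```

```bash
python3 go.py 0.5227 0.1605 0.009 0
```

```text
t 34.9 pos [0.5234 0.1603 0.0179] yaw 0.04 down [ 0.001  0.    -1.   ] q [ 0.11  0.27  2.01 -0.    0.85  0.11] F [ 0.4  0.1 -0.5] open 0.247
turn 0.0001 units (q6 ~ 0.11 ) shift mm [-0.2  8.9 -0.7] units [-0.002  0.074 -0.006]
turn -0.4999 units (q6 ~ -3.03 ) shift mm [0.2 8.9 0.7] units [0.002 0.074 0.006]
```

send_rows --plan '[[[0, 0.02, 0], [0, 0, 0]], [[0, 0.02, 0], [0, 0, 0]], [[0, 0.015, 0], [0, 0, 0]], [[0, 0.01, 0], [0, 0, 0]], [[0, 0, 0], [0, 0, 0]], [[0, 0, 0], [0, 0, 0]]]'

```text
time: 35.5
eef_pos: [0.5228, 0.1602, 0.0094]
tcp_rot: [-0.5, 0.5, -0.5, 0.5]
contact_force: [-0.1, -0.3, 0.0]
opening: 0.248
```

send_rows --plan '[[[0, 0.01, 0], [0, 0, 0]], [[0, 0.005, 0], [0, 0, 0]], [[0, 0, 0], [0, 0, 0]], [[0, 0, 0], [0, 0, 0]]]'

```text
time: 35.9
eef_pos: [0.5229, 0.1602, 0.0093]
tcp_rot: [0.501, -0.5, 0.5, -0.5]
contact_force: [-4.9, -1.4, 10.9]
opening: 0.245
```

Contact at 10.9 N, so it's standing on the floor. I'll release, rise, and move clear of the tray for the final look.

send_rows --plan '[[[0, 0, 0], [0, 0, 0]], [[0, 0, 0], [0, 0, 0]], [[0, 0, 0], [0, 0, 0]], [[0, -0.04, 0], [0, 0, 0]], [[0, -0.1, 0], [0, 0, 0]], [[0, -0.2, 0], [0, 0, 0]], [[0, -0.25, 0], [0, 0, 0]], [[0, -0.25, 0], [0, 0, 0]], [[0, -0.25, 0], [0, 0, 0]], [[0, 0, 0], [0, 0, 0]]]' --gripper 0.45

```text
time: 36.9
eef_pos: [0.5265, 0.1607, 0.145]
tcp_rot: [-0.497, 0.497, -0.502, 0.503]
contact_force: [0.0, 0.8, 1.7]
opening: 0.55
```

send_rows --plan '[[[0.38, 0, 0], [0, 0, 0]], [[0.38, 0, 0], [0, 0, 0]], [[0.38, 0, 0], [0, 0, 0]], [[0.38, 0, 0], [0, 0, 0]], [[0.38, 0, 0], [0, 0, 0]], [[0.38, 0, 0], [0, 0, 0]], [[0.38, 0, 0], [0, 0, 0]], [[0.38, 0, 0], [0, 0, 0]], [[0.38, 0, 0], [0, 0, 0]], [[0.38, 0, 0], [0, 0, 0]], [[0, 0, 0], [0, 0, 0]], [[0, 0, 0], [0, 0, 0]]]'

```text
time: 38.1
eef_pos: [0.5224, -0.2964, 0.1378]
tcp_rot: [-0.499, 0.501, -0.5, 0.5]
contact_force: [1.1, 0.1, -0.5]
opening: 0.556
```

```bash
python3 go.py; python3 - <<'E'
from m import *
v=cv2.resize(T['img'][140:230,95:220],(800,576),interpolation=cv2.INTER_CUBIC);cv2.imwrite('pics/t5.png',v)
cv2.imwrite('pics/s5.png',cv2.resize(S['img'][115:215,265:415],(800,533),interpolation=cv2.INTER_CUBIC))
for n in('brass','brown'):
    print(n,[cent(blob(c['img'],n,s)).round(1) for c,s in zip((T,S),SEED[n])])
E
```

```text
t 38.1 pos [ 0.5224 -0.2964  0.1378] yaw -0.1 down [-0.001  0.001 -1.   ] q [-0.69  0.21  1.83  0.    1.1  -0.68] F [ 1.1  0.1 -0.5] open 0.556
brass [array([321.5, 225.2]), array([161. , 208.5])]
brown [array([274.5, 229.7]), array([211.7, 182.5])]
```

View pics/t5.png

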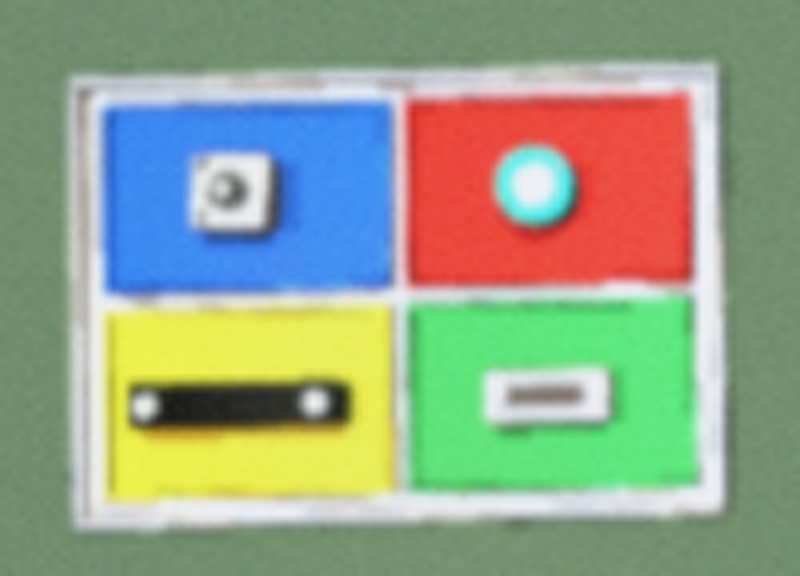

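View pics/s5.png

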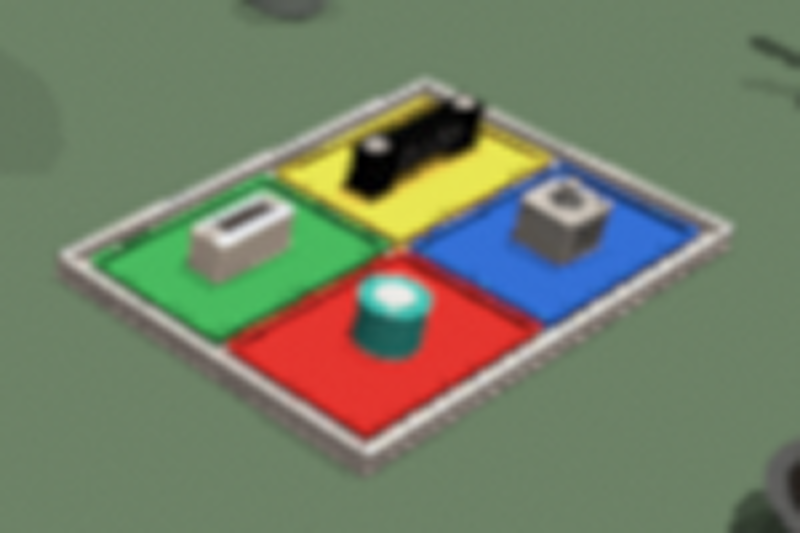

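Both views show all four parts upright in the right pans. The handle lies lengthwise in yellow, crop (240,404). Steel is in blue with its shaft up (232,192), the white holder is in green (547,397), and the knob is in red (536,186). Next is a numeric check of the centres.

```bash
python3 - <<'E'
from m import *
A=lambda x,y:(95+x/6.4-.4,140+y/6.4-.4); B=lambda x,y:(265+x*.1875-.4,115+y*.1875-.4)
pan={'yellow':(.5227,.2925),'blue':(.6127,.2925),'green':(.5227,.1605),'red':(.6127,.1605)}
R={}
for n,a,b,r,br in(('dotL',(145,405),(463,102),2,1),('dotR',(315,401),(376,147),2,1),('red',(536,186),(394,295),4,1),('green',(545,396),(245,217),4,0),('blue',(230,190),(568,193),3,0)):
    pa,pb=A(*a),B(*b)
    if br: pa,pb=wc(gt,pa,r),wc(gs,pb,r)
    R[n]=tri(T,pa,S,pb); print(n,R[n][0].round(4),'gap',round(R[n][1],4))
R['yellow']=((R['dotL'][0]+R['dotR'][0])/2,0)
d=R['dotL'][0]-R['dotR'][0];print('handle vs y deg',np.degrees(np.arctan2(d[0],d[1])).round(1))
for k,p in pan.items(): print(k,'offset mm',((R[k][0][:2]-p)*1000).round(1),'mark z',R[k][0][2].round(3))
for k in pan: print(k,'pan centre again',tri(T,cent(cv2.convexHull(blob(T['img'],k,SEED[k][0]))),S,cent(cv2.convexHull(blob(S['img'],k,SEED[k][1]))))[0].round(4))
E
```

```text
dotL [0.5215 0.3294 0.0337] gap 0.0012
dotR [0.5219 0.2582 0.0325] gap 0.0034
red [0.6133 0.163  0.0307] gap 0.0029
green [0.5223 0.1606 0.028 ] gap 0.0042
blue [0.614  0.2922 0.0348] gap 0.0043
handle vs y deg -0.3
yellow offset mm [-1.   1.3] mark z 0.033
blue offset mm [ 1.3 -0.3] mark z 0.035
green offset mm [-0.4  0.1] mark z 0.028
red offset mm [0.6 2.5] mark z 0.031
yellow pan centre again [0.5225 0.2944 0.0034]
blue pan centre again [0.614  0.2933 0.0034]
green pan centre again [0.5258 0.1574 0.0034]
red pan centre again [0.6131 0.1603 0.0054]
```

All four offsets are under 3 mm and the top-mark heights fit parts standing on a floor about 7 mm high. Handing in.

```bash
python3 -c "
from plant import *
print(sign_off())"
```

```text
the job is handed in; nothing more can be done
None
```

The kit is made up and handed in at about 38 s of the 106 s allowed. The handle is in yellow, the steel capacitor in blue, the white holder in green and the larger turquoise knob in red. Each part was lowered until it touched the pan floor at 5–11 N and only then released.

**Last checks:**
- **Position:** the four centres measured within about 3 mm of their pan centres from two views, and the handle is 0.3° off the pan's long axis.
- **Seating:** all four look upright in both views, and their top-mark heights (28–35 mm) fit parts standing on the pan floor.
- **Look-alikes:** the brass and brown parts moved less than about 0.5 px in both views.

**What disagreed or failed:**
- **First handle grasp missed:** the fingertips turned out to be about 4 mm behind the TCP when shut, not 14 mm ahead as the text says. The jaws closed on top of the handle with about 13 N, and it did not move. I then gripped everything about 18 mm deeper.
- **Steel capacitor:** the first grip was too high on the block, so I regripped it 7 mm lower.
- **Pan floor height:** triangulation gave 3–5 mm where the text says about 7 mm. Touch-down agreed with 7 mm.
- **Camera agreement:** the two views differ by about 3 mm, so that is the accuracy of these positions.

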